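Line up a lamp mount's hidden nut plate with a drift pin, then fit its bolt

ROBOT

A 7-joint arm with a two-finger parallel gripper is mounted at the origin on a cart in front of the work surface, level with it; the furniture and walls round the work are solid. World frame = base frame: x ahead of the robot, y to its left, z up, the work surface at z = 0. Lengths are in m, angles in rad, forces in N, time in s.
With the tool pointing down it reaches from about 0.425 to 0.925 m from the base axis. Payload 6.8 kg.
Tool frame: the origin (TCP) lies at the very end of the fingers, on their centre line; the grasp point (between the pads) lies 19 mm behind it; z points along the fingers, y is the line along which they close (so a half turn about z gives the same grasp; the last joint's range is limited). The gripper opens to 85 mm and grips with 20 to 120 N. Pads are 22 mm wide; open, the fingers measure 114 mm over their backs; the gripper's body (76 mm by 85 mm) begins 54 mm behind the grasp point. The pads swing forward as they close: fully open they stand 13 mm farther back than shut.
Start: joints at [-1.231, 0.477, 0.022, 1.555, -0.011, 1.109, -0.083], TCP at [0.292, 0.608, 0.231] pointing down, gripper open.
Joint ranges: [-2.96, 2.96], [-0.34, 2.1], [-1.41, 1.46], [0.24, 2.44], [-1.37, 4.51], [0.17, 1.92], [-2.96, 2.96]. Speed limits (rad/s): [2.39, 2.39, 3.14, 3.14, 3.14, 3.14, 3.14].

INTERFACE

Orientations are given as a rotation vector (axis times angle).
In Python, from bench import get_obs, viewer, r gives the robot as it stands. The module is installed in compiled form; this text tells all that it offers.
- The arm moves only by the tool play_rows, never from a script. Its argument "commands" is a list that holds one entry, the list of rows, each a list of 5 numbers: the gripper's target within -1 to 1 (shut at 1, half-way at 0, fully open at -1), then the shift along the tool's x, y, z scaled (see below), then the turn about the tool's z scaled (see below). A call has 1 to 12 rows; each row is the pose to reach, as a shift and turn from the pose commanded when the call began, along the tool's axes at that moment; what a row does not reach only later rows make up. The controller multiplies each number of a shift by 0.2 m and each number of a turn by pi/2 rad. A row lasts 1/12 s, in which the tool goes at most 41.7 mm and 7.16 degrees, less where a joint would pass 70% of its speed; a pose out of reach is approached as far as the arm can. A call with a number of a shift or a turn outside -1 to 1 is refused whole. A call with a gripper value outside its range is refused whole. The fingers move at their own pace and stop on an object; "grip_force" is the grip in N (left out, the last holds). Time passes only in rows, so rows that repeat a pose let the fingers close. It gives the time, the measured TCP pose, the force, the opening and the grip force at its end, in the units of the state.
- get_obs(): the state, without advancing time (a new reading comes with each control period).
- viewer.grab_frame(name): name is "scene" or "top" or "wrist"; returns a dict with "pixels" (400x640x3 uint8, red, green, blue), "fovy" (degrees; the focal length in pixels is half the picture's height over the tangent of half this angle, whatever the lens; pixels are square), "cx", "cy" (the principal point, pixels), "world_to_cam" (4x4, takes a point from world to camera coordinates); the wrist camera has in their place "hand_eye" (4x4, takes a point from camera to tool coordinates, whose origin is the TCP and whose axes are the flange's). Camera axes: x right, y up, looking along -z (the intrinsics and any distortion apply to the point x, -y, -z); pixel columns grow to the right and rows downward; lengths in m; the calibration is good to about 2 mm. A picture is of the moment at which its call begins: read the wrist's pose just before it. There is no depth.
- r.hand_in(): hands the job in; it is judged then, once.
Trained networks look in a picture, given as the dict that the camera call returned (one of the last four; its "shot" number tells which), for a name from the list of things; names that differ only in an ending like _2 or _b are one class to them, and where a whole thing is asked for, a point or a joint stands for the part that bears it (a point fixed in the world has none). Each returns a list of dicts, best first, with "score" (0 to 1); they miss things now and then, are a little off and sometimes report something else, mostly with a low value. They report only what shows in the picture. A call takes as long as a camera call. They do not tell look-alikes from the thing itself.
- viewer.trace(picture, thing): "pixels" (400x640 bool, what is visible of it) and "rect" ([left, top, right, bottom] in pixels, round what is visible of it).
The state is a dict: "clock": time; "joints": joint angles; "qvel": joint speeds; "tau": joint torques, N m; "tcp_pos": TCP position; "orientation": TCP orientation; "contact_force": force on the tool from outside, world axes, zero at the start; "moment": the same for the moment, N m; "grip_width": finger opening in m; "gripper_force": force on a finger pad.
Only numpy, scipy, OpenCV 4.12 (cv2) and the standard library are available. Lean on these libraries where they do the work, as an engineer would, in place of code of your own. Each camera call takes 0.05 s, during which the arm holds its last target. There are 200 camera calls.

TASK

The nut plate hidden inside the lamp mount has slipped sideways, so its holes no longer line up with those of the cover. Take the drift pin with the yellow head, feel with its thin nose through the red-ringed hole for the nut plate's hole, work the plate into line and gently press the drift fully home; then push the black-headed bolt fully home in the other hole. Leave both in place, never force them hard, and do not shift the lancet box, vial, tape roll or cup.

Things in the scene. Friction and masses are not known exactly. Their poses are not given: they have to be found in the camera images.
- mount: White lamp-post mount with a grey cover plate, 100 x 190 x 50 mm high, fixed to the desk; origin at the centre of its underside, z up, y along its long side. In the middle of the cover stands an empty aluminium socket ring, 46 mm wide, 28 mm high. The cover is 6 mm thick, with two round through holes 15 mm wide, at y = +55 and -55 mm. A loose nut plate lies hidden under it
- nut_level (a point): the middle of the mount at the height of the nut plate's upper face, 7 mm below the cover's top (fixed to the mount, does not follow the plate). The nut plate: flat steel, 9 mm thick, two holes 15 mm wide, 110 mm apart like the cover's; empty space to 46 mm below the cover's top
- nut_slip (a point): the same point again. The nut plate slides sideways every way without turning, against about 5 N of friction along each of the mount's x and y, and stays where left. At first it is 6 to 7.5 mm off centre in a direction that is not measured: a nose let down in mid-hole mostly lands on the plate 7 mm below the cover's top; nearer the hole's rim on the right side it drops in
- drift_hole (a point): centre of the cover hole for the drift, at the cover's top face (at y = +55 mm on the mount, 50 mm above the desk); a red ring 31 mm wide lies round it
- bolt_hole (a point): centre of the cover hole for the bolt, at the cover's top face (at y = -55 mm on the mount); it has no ring
- stand: blue block 56 x 126 x 52 mm high, fixed to the desk, origin at the centre of its underside, y along its long side; it has two holes 16 mm wide and 46 mm deep at y = +35 and -35 mm, in which the drift and the bolt stand (either may be in either hole)
- drift: drift pin, 0.12 kg, upright; origin on its axis at the underside of its collar, z up. Above: a steel collar 22 mm wide, 4 mm thick, then a square yellow head 18 x 18 mm (sides along its x and y) up to 45 mm. Below: a shank 13 mm wide, 17 mm long, a taper 12 mm long down to 6 mm wide, then a straight nose 6 mm wide, 12 mm long. Fully home: the collar lies on the cover
- drift_tip (a point): lower end of the drift's nose, on its axis, 41 mm below its origin
- bolt: smooth push-in bolt, 0.07 kg, upright; origin on its axis at the underside of its collar, z up. Above: a collar 22 mm wide, 3 mm thick, then a square black head 20 x 20 mm (sides along its x and y) up to 32 mm. Below: a shank 12 mm wide, 24 mm long, its last 5 mm tapering to 8 mm. It passes the nut plate only when that is in line. Fully home: the collar lies on the cover
- lancet_box: small white and green box, 51 x 76 x 22 mm, origin at the centre of its underside; not to be shifted
- vial: small brown bottle with a white cap, 29 mm wide and 65 mm high, origin at the centre of its underside; not to be shifted
- plaster_roll: beige tape roll lying flat, 58 mm wide and 25 mm high; not to be shifted
- sample_cup: white cup with a red lid, 51 mm wide and 64 mm high; not to be shifted
Things that resemble listed ones, but are neither listed nor needed, are in the scene too. Leave any blue, green or pink look-alike of the drift alone.

How it is judged:
By the outcome, as a careful person would: the job done as asked, in the order asked, and still so for the second after the job is handed in, with the robot touching nothing.
It also fails if it takes over 67 s, if anything falls off the work surface, if the arm or the gripper's body presses on something with over 40 N, if the wrist force passes 120 N, or if a joint passes its speed limit or range.

## Working session

There is one attempt and no reset: what is moved stays moved. The work goes in short steps, Python scripts to look and compute and a tool call to move; the robot and the scene stay as the last step left them, time stands still between calls to the robot, and variables do not carry over. Pictures are saved under pics/ and viewed, at most 10 in all, crops included, and the job is handed in when it is done.

Besides the shell and the picture viewer there is one more tool, called as name(argument=value, ...), one argument or row to a line, values as JSON. play_rows: Moves the arm, as the interface text tells. Shifts and turns lie within -1 to 1; 1 stands for 0.2 m of shift or pi/2 rad of turn. Its arguments: {"type":"object","properties":{"commands":{"type":"array","items":{"type":"array","items":{"type":"array","items":{"type":"number","minimum":-1,"maximum":1}}}},"grip_force":{"type":"number"}},"required":["commands"]}

```bash
mkdir -p pics; cat > h.py <<'E'
import numpy as np, cv2
from bench import get_obs, viewer, r
from scipy.spatial.transform import Rotation as R
def save(f,n,crop=None,s=1):
    p=f["pixels"]
    if crop: l,t,rr,b=crop; p=p[t:b,l:rr]
    p=cv2.resize(p,None,fx=s,fy=s,interpolation=cv2.INTER_CUBIC)
    cv2.imwrite("pics/"+n,p[:,:,::-1])
def cam(f,pose=None):
    if "world_to_cam" in f: return np.linalg.inv(np.array(f["world_to_cam"]))
    T=np.eye(4);T[:3,:3]=R.from_rotvec(pose["orientation"]).as_matrix();T[:3,3]=pose["tcp_pos"]
    return T@np.array(f["hand_eye"])
def topl(f,u,v,z,pose=None):
    C=cam(f,pose);fl=200/np.tan(np.radians(f["fovy"])/2)
    d=C[:3,:3]@np.array([(u-f["cx"])/fl,-(v-f["cy"])/fl,-1]);o=C[:3,3]
    return o+d*(z-o[2])/d[2]
def proj(f,P,pose=None):
    c=np.linalg.inv(cam(f,pose))@np.append(P,1);fl=200/np.tan(np.radians(f["fovy"])/2)
    return np.array([f["cx"]+fl*c[0]/-c[2],f["cy"]-fl*c[1]/-c[2]])
E
python3 - <<'E'
from h import *
o=get_obs();print(o)
for n in ["top","scene"]:
    f=viewer.grab_frame(n);save(f,n+"0.png")
    print(n,{k:v for k,v in f.items() if k!="pixels"})
    for t in ["mount","stand","drift","bolt","lancet_box","vial","plaster_roll","sample_cup"]:
        for d in viewer.trace(f,t)[:4]: print(t,round(d["score"],2),d["rect"])
E
```

```text
{'clock': 0.0, 'joints': array([-1.23107906,  0.47781059,  0.02229736,  1.55643094, -0.01149692,
        1.10931916, -0.08306598]), 'qvel': array([-0.00087689, -0.00149051, -0.00032807, -0.00082881, -0.00132935,
       -0.00038598,  0.00082606]), 'tau': array([-1.46516404e-04, -5.96459234e+01,  1.60778258e+00, -2.81176096e+01,
        1.25245628e-02,  9.57439392e-03, -7.10481615e-06]), 'tcp_pos': array([0.29200907, 0.60791412, 0.23032653]), 'orientation': array([-6.97356682e-01, -3.06291791e+00,  2.85469090e-03]), 'contact_force': array([0.48411214, 0.88969827, 0.64443758]), 'moment': array([-0.00113149, -0.06077481, -0.01122828]), 'gripper_force': 0.0, 'grip_width': 0.0854714073818957}
top {'fovy': 53.66838552849016, 'cx': 315.2592974595276, 'cy': 198.50702935357634, 'world_to_cam': array([[-0.01701723, -0.99954413, -0.02493895, -0.07091003],
       [ 0.99052922, -0.02025201,  0.13580032, -0.54937018],
       [-0.13624348, -0.02239182,  0.99042229, -0.9142019 ],
       [ 0.        ,  0.        ,  0.        ,  1.        ]]), 'shot': 1}
mount 0.59 [185.2, 190.6, 276.1, 244.5]
stand 0.
[... 559 characters left out ...]
,  0.90264294, -0.24775315],
       [-0.58434666,  0.68822458,  0.42998362, -0.53066022],
       [ 0.        ,  0.        ,  0.        ,  1.        ]]), 'shot': 2}
mount 0.84 [209.9, 231.9, 310.1, 317.2]
stand 0.75 [302.5, 199.7, 347.5, 239.3]
drift 0.7 [315.1, 192.8, 324.4, 215.0]
drift 0.63 [331.5, 187.0, 340.6, 202.9]
drift 0.51 [288.6, 187.4, 295.4, 219.7]
drift 0.5 [326.8, 215.5, 335.6, 243.7]
bolt 0.64 [331.0, 187.1, 338.2, 203.6]
bolt 0.62 [255.1, 201.5, 270.3, 227.4]
lancet_box 0.77 [334.8, 250.2, 375.3, 283.7]
vial 0.53 [254.7, 200.9, 266.8, 228.0]
plaster_roll 0.61 [345.1, 180.8, 359.4, 193.9]
sample_cup 0.59 [210.3, 228.9, 309.7, 315.8]
sample_cup 0.51 [355.0, 163.6, 368.8, 186.9]
```

```bash
python3 - <<'E'
import cv2
p=cv2.imread("pics/top0.png")[110:300,160:480]
q=cv2.imread("pics/scene0.png")[150:330,190:400]
cv2.imwrite("pics/topc.png",cv2.resize(p,None,fx=2.5,fy=2.5,interpolation=cv2.INTER_CUBIC))
cv2.imwrite("pics/scenec.png",cv2.resize(q,None,fx=3.3,fy=3.3,interpolation=cv2.INTER_CUBIC))
E
```

```text
(no output)
```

View pics/topc.png

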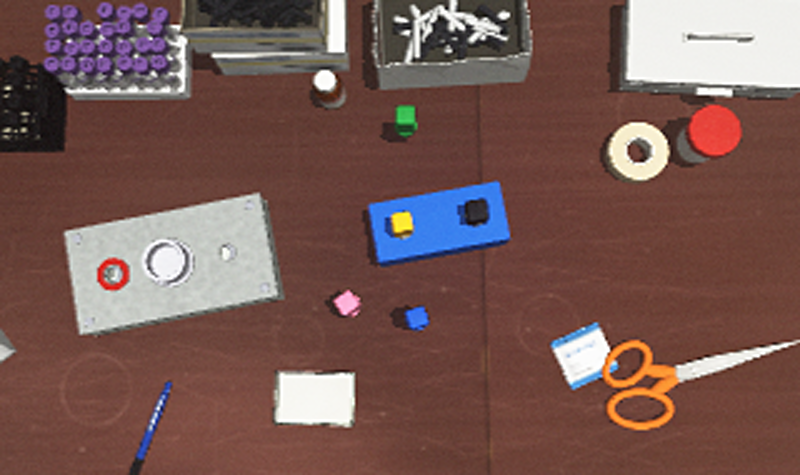

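View pics/scenec.png

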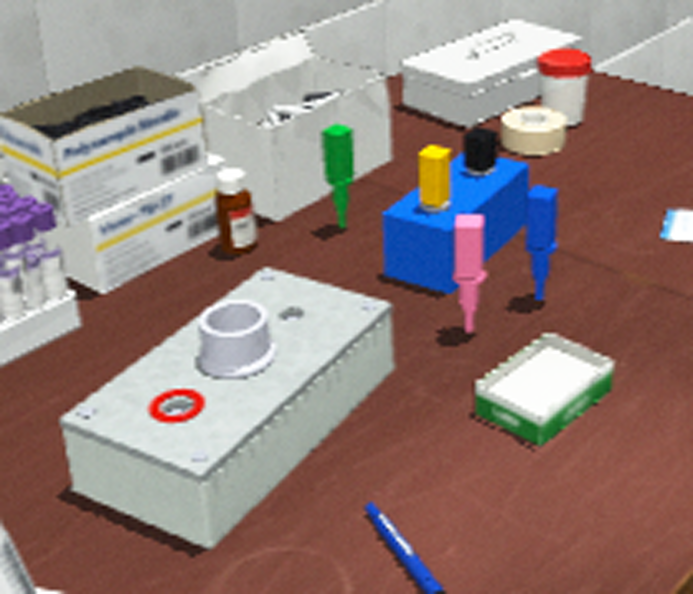

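The top crop (2.5x, offset 160,110) shows five drift-like items. Four are drift shapes: yellow (401,223), green (405,121), pink (347,303) and blue (416,318). The fifth is the black bolt head (477,211). Only the yellow one fits the description, and it stands in the blue stand. The scene crop confirms this. The red-ringed hole is at (113,274) and the plain hole at (228,253).

```bash
cat > m.py <<'E'
from h import *
def blob(f,lo,hi,box):
    hsv=cv2.cvtColor(f["pixels"],cv2.COLOR_RGB2HSV);m=cv2.inRange(hsv,lo,hi);k=np.zeros_like(m);l,t,rr,b=box;k[t:b,l:rr]=m[t:b,l:rr]
    return k
def rect(k):
    c=max(cv2.findContours(k,0,2)[0],key=cv2.contourArea);return c
E
python3 - <<'E'
from m import *
f=viewer.grab_frame("top");g=viewer.grab_frame("scene")
def pix(l,t,rr,b,fun):
    pass
H=cv2.cvtColor(f["pixels"],cv2.COLOR_RGB2HSV)
def cen(lo,hi,box,z,n):
    k=blob(f,lo,hi,box);ys,xs=np.nonzero(k);c=(xs.mean(),ys.mean());print(n,len(xs),np.round(c,1),np.round(topl(f,*c,z),4))
cen((20,120,120),(35,255,255),(310,185,335,215),.097,"yellow")
cen((0,0,0),(180,255,60),(342,184,360,203),.084,"black")
cen((0,150,120),(8,255,255),(195,208,215,230),.05,"ring")
cen((60,100,60),(80,255,255),(310,145,335,170),.087,"green")
cen((140,60,100),(175,255,255),(285,220,312,245),.087,"pink")
cen((100,150,80),(125,255,255),(315,228,335,245),.087,"blue")
print("bolt hole",topl(f,251,211,.05),"vial",topl(f,290,143,.065))
k=blob(f,(100,150,60),(125,255,255),(300,178,370,218))
c=rect(k);print("stand",[np.round(topl(f,*p,.052),3) for p in cv2.boxPoints(cv2.minAreaRect(c))])
# mount corners
for p in [(65,232),(260,194),(282,296),(80,333)]: print(np.round(topl(f,160+p[0]/2.5,110+p[1]/2.5,.05),3))
# check scene
for p,n in [((190+435/3.3,150+150/3.3),"y"),((190+480/3.3,150+135/3.3),'k'),((190+177/3.3,150+405/3.3),'ring')]:
    print(n,np.round(topl(g,*p,.05 if n=='ring' else (.097 if n=='y' else .084)),3))
R0=R.from_rotvec(get_obs()["orientation"]).as_matrix();print(R0)
E
```

```text
yellow 54 [320.2 198.4] [ 0.5397 -0.0937  0.097 ]
black 76 [349.8 194.4] [ 0.5493 -0.1611  0.084 ]
ring 72 [204.6 219.4] [0.5015 0.1817 0.05  ]
green 87 [321.9 157.8] [ 0.6356 -0.0992  0.087 ]
pink 80 [298.6 231.1] [ 0.4676 -0.0434  0.087 ]
blue 68 [326.1 236.9] [ 0.4535 -0.1053  0.087 ]
bolt hole [0.51933315 0.07134277 0.05      ] vial [ 0.67871053 -0.02392129  0.065     ]
stand [array([ 0.563, -0.062,  0.052]), array([ 0.583, -0.187,  0.052]), array([ 0.524, -0.195,  0.052]), array([ 0.504, -0.071,  0.052])]
[0.542 0.227 0.05 ]
[0.575 0.04  0.05 ]
[0.477 0.02  0.05 ]
[0.446 0.21  0.05 ]
y [ 0.54  -0.096  0.097]
k [ 0.548 -0.16   0.084]
ring [0.503 0.179 0.05 ]
[[-9.01394020e-01  4.32999793e-01  4.93438692e-06]
 [ 4.32999792e-01  9.01394019e-01 -4.30896679e-05]
 [-2.31056441e-05 -3.67041804e-05 -9.99999999e-01]]
```

```bash
cat >> h.py <<'E'
def go(P,yawy,o=None):
    """scaled tool shift, turn to TCP P, with tool y at world angle yawy (deg)"""
    o=o or get_obs();M=R.from_rotvec(o["orientation"]).as_matrix()
    s=M.T@(np.array(P)-o["tcp_pos"])/.2
    a=np.degrees(np.arctan2(M[1,1],M[0,1]));t=-(yawy-a);t=(t+90)%180-90
    print("tcp",np.round(o["tcp_pos"],4),"yaw",round(a,2),"shift",np.round(s,3),"turn",round(t/90,3),"F",np.round(o["contact_force"],1),"t",round(o["clock"],2))
E
python3 -c "
from h import *
go((.53,-.093,.2),9.2)"
```

```text
tcp [0.2923 0.6084 0.2313] yaw 64.34 shift [-2.59  -2.647  0.157] turn 0.613 F [-0.1  0.1 -0.2] t 1.0
```

play_rows(
  commands=[
    [[-1,-0.87,-0.88,0,0],[-1,-0.87,-0.88,0,0],[-1,-0.87,-0.88,0,0],[-1,-0.87,-0.88,0,0],[-1,-0.87,-0.88,0,0],[-1,-0.87,-0.88,0,0],[-1,-0.87,-0.88,0,0]],
  ],
)

```text
clock: 1.58
tcp_pos: [0.3767, 0.3658, 0.2314]
orientation: [0.713, 3.057, -0.005]
contact_force: [-0.2, -0.0, 0.1]
grip_width: 0.0857
gripper_force: 0.0
```

play_rows(
  commands=[
    [[-1,-0.87,-0.88,0,0],[-1,-0.87,-0.88,0,0],[-1,-0.87,-0.88,0,0],[-1,-0.87,-0.88,0,0],[-1,-0.87,-0.88,0,0],[-1,-0.87,-0.88,0,0],[-1,-0.87,-0.88,0,0]],
  ],
)

```text
clock: 2.17
tcp_pos: [0.4558, 0.1325, 0.2318]
orientation: [0.714, 3.057, -0.003]
contact_force: [0.4, 0.7, 0.2]
grip_width: 0.0853
gripper_force: 0.0
```

play_rows(
  commands=[
    [[-1,-0.85,-0.88,0.15,0.61],[-1,-0.85,-0.88,0.15,0.61],[-1,-0.85,-0.88,0.15,0.61],[-1,-0.85,-0.88,0.15,0.61],[-1,-0.85,-0.88,0.15,0.61],[-1,-0.85,-0.88,0.15,0.61],[-1,-0.85,-0.88,0.15,0.61],[-1,-0.85,-0.88,0.15,0.61],[-1,-0.85,-0.88,0.15,0.61],[-1,-0.85,-0.88,0.15,0.61]],
  ],
)

```text
clock: 3.0
tcp_pos: [0.5308, -0.0911, 0.2013]
orientation: [-2.027, -2.4, 0.0]
contact_force: [0.9, 0.3, -0.6]
grip_width: 0.0855
gripper_force: 0.0
```

```bash
python3 - <<'E'
from h import *
o=get_obs();f=viewer.grab_frame("wrist");go((.54,-.0935,.2),9.2,o);save(f,"w1.png")
print(f["hand_eye"],f["fovy"])
print(proj(f,(.540,-.0937,.097),o),proj(f,(.549,-.161,.084),o))
E
```

```text
tcp [ 0.5308 -0.0911  0.2013] yaw 9.64 shift [-0.019  0.043  0.006] turn 0.005 F [ 0.9  0.3 -0.6] t 3.0
[[ 1.22039858e-04  9.57729649e-01  2.87669784e-01  7.31072441e-02]
 [ 9.99999983e-01 -1.56099877e-04  9.54623183e-05 -1.23297305e-04]
 [ 1.36332310e-04  2.87669767e-01 -9.57729652e-01 -1.42798142e-01]
 [ 0.00000000e+00  0.00000000e+00  0.00000000e+00  1.00000000e+00]] 68.85574187891196
[329.1851277  202.54530068] [325.68408829 263.65375799]
```

View pics/w1.png

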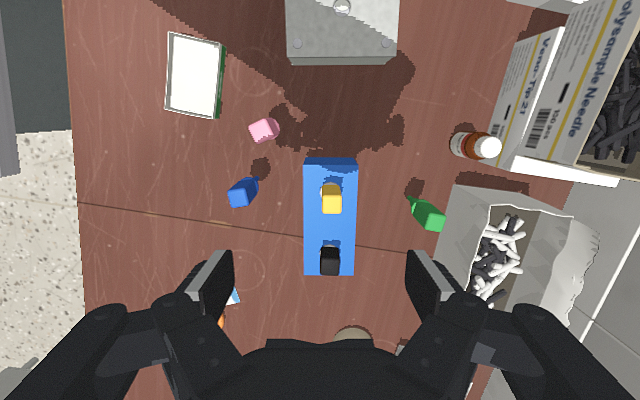

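The wrist view shows the yellow head at (332,201), the black head at (330,261) in the stand, and pink, blue and green off to the sides. The heads look aligned with the gripper.

```bash
python3 - <<'E'
from m import *
o=get_obs();f=viewer.grab_frame("wrist")
for n,k,z in [("y",blob(f,(20,100,170),(35,255,255),(310,170,350,225)),.097),("k",blob(f,(0,0,0),(180,255,70),(310,235,350,280)),.084)]:
    c=rect(k);q=cv2.minAreaRect(c);print(n,q,cv2.boundingRect(c),np.round(topl(f,*q[0],z,o),4))
    P=np.array([topl(f,*p,z,o) for p in cv2.boxPoints(q)]);print(np.round(P,4).tolist())
print(f["pixels"][185:216:2,332].tolist())
print(f["pixels"][240:278:3,330].tolist())
E
```

```text
y ((331.0, 204.0), (18.0, 18.0), 90.0) (322, 195, 19, 19) [ 0.5418 -0.0945  0.097 ]
[[0.5325, -0.0877, 0.097], [0.5481, -0.085, 0.097], [0.5513, -0.1015, 0.097], [0.5354, -0.1042, 0.097]]
k ((329.5, 261.0), (28.0, 19.0), 90.0) (320, 247, 20, 29) [ 0.5522 -0.1572  0.084 ]
[[0.5404, -0.1437, 0.084], [0.5587, -0.1406, 0.084], [0.5645, -0.1711, 0.084], [0.5456, -0.1743, 0.084]]
[[155, 133, 63], [158, 132, 58], [155, 128, 52], [160, 131, 55], [153, 127, 53], [202, 170, 76], [255, 231, 116], [255, 244, 125], [255, 242, 125], [255, 242, 124], [255, 244, 128], [255, 242, 127], [255, 242, 125], [255, 242, 124], [255, 223, 126], [97, 167, 252]]
[[98, 166, 248], [46, 95, 166], [157, 155, 156], [22, 22, 21], [20, 22, 23], [28, 32, 32], [37, 38, 37], [70, 65, 68], [67, 65, 68], [65, 63, 66], [66, 61, 66], [59, 59, 61], [155, 108, 92]]
```

```bash
python3 -c "
from h import *
go((.541,-.094,.060),9.64)"
```

```text
tcp [ 0.5307 -0.0909  0.2014] yaw 9.66 shift [-0.024  0.048  0.707] turn 0.0 F [ 0.4 -0.4 -0.3] t 3.1
```

play_rows(
  commands=[
    [[-0.4,-0.024,0.048,0.2,0],[-0.4,-0.024,0.048,0.35,0],[-0.4,-0.024,0.048,0.5,0],[-0.4,-0.024,0.048,0.6,0],[-0.4,-0.024,0.048,0.707,0],[-0.4,-0.024,0.048,0.707,0],[-0.4,-0.024,0.048,0.707,0],[1,-0.024,0.048,0.707,0],[1,-0.024,0.048,0.707,0],[1,-0.024,0.048,0.707,0],[1,-0.024,0.048,0.707,0],[1,-0.024,0.048,0.707,0]],
  ],
  grip_force=50,
)

```text
clock: 4.1
tcp_pos: [0.5417, -0.0949, 0.0613]
orientation: [2.03, 2.396, 0.003]
contact_force: [-0.2, 0.5, 8.1]
grip_width: 0.0174
gripper_force: 49.0
```

play_rows(
  commands=[
    [[1,0,0,0,0],[1,0,0,0,0],[1,0,0,0,0],[1,0,0,0,0]],
  ],
)

```text
clock: 4.43
tcp_pos: [0.5417, -0.0949, 0.0612]
orientation: [2.03, 2.396, 0.003]
contact_force: [-1.2, 0.2, 8.3]
grip_width: 0.0174
gripper_force: 49.0
```

play_rows(
  commands=[
    [[1,0,0,-0.15,0],[1,0,0,-0.3,0],[1,0,0,-0.5,0],[1,0,0,-0.5,0],[1,0,0,-0.5,0]],
  ],
)

```text
clock: 4.85
tcp_pos: [0.5425, -0.095, 0.1623]
orientation: [2.028, 2.394, 0.006]
contact_force: [-0.2, 0.7, -2.4]
grip_width: 0.0175
gripper_force: 52.2
```

```bash
python3 -c "
from h import *
o=get_obs();print(o['grip_width'],o['gripper_force'])
f=viewer.grab_frame('wrist');save(f,'w2.png',(220,150,420,400),2.4)
go((.5015,.1817,.16),9.6)"
```

```text
0.017525836518322308 52.18497097492218
tcp [ 0.5411 -0.0947  0.1606] yaw 9.46 shift [1.396 0.032 0.003] turn -0.002 F [-0.3  0.3 -1.7] t 4.9
```

View pics/w2.png

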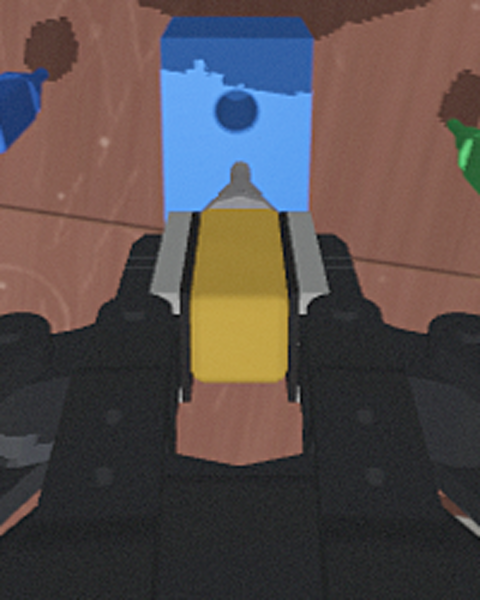

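The wrist crop shows the yellow drift held squarely and upright, its nose visible at full-picture (320,219) and the stand hole empty behind it.

play_rows(
  commands=[
    [[1,0.1,0,0,0],[1,0.3,0,0,0],[1,0.5,0,0,0],[1,0.7,0.016,0,0],[1,0.7,0.016,0,0]],
  ],
)

```text
clock: 5.32
tcp_pos: [0.5188, 0.0533, 0.1579]
orientation: [-2.013, -2.405, 0.0]
contact_force: [-0.8, 1.2, -0.9]
grip_width: 0.0175
gripper_force: 52.1
```

play_rows(
  commands=[
    [[1,0.2,0,0,0],[1,0.4,0,0,0],[1,0.6,0,0,0],[1,0.69,0.016,0.05,0],[1,0.69,0.016,0.05,0],[1,0.69,0.016,0.05,0]],
  ],
)

```text
clock: 5.82
tcp_pos: [0.5001, 0.1809, 0.148]
orientation: [-2.027, -2.399, 0.006]
contact_force: [-0.1, -1.1, -1.4]
grip_width: 0.0176
gripper_force: 52.0
```

```bash
python3 - <<'E'
from m import *
o=get_obs();f=viewer.grab_frame('wrist');save(f,'w3.png',(220,120,420,370),2.4)
go((.5015,.1817,.15),9.6)
k=blob(f,(0,120,100),(8,255,255),(200,60,440,300))|blob(f,(174,120,100),(180,255,255),(200,60,440,300))
c=rect(k);print(cv2.boundingRect(c),cv2.fitEllipse(c))
M=R.from_rotvec(o["orientation"]).as_matrix()
E=cv2.fitEllipse(c)
print("ring c",topl(f,*E[0],.05,o),"tip proj",proj(f,o["tcp_pos"]+M@[0,0,.0502],o))
E
```

```text
tcp [0.5007 0.1793 0.1486] yaw 9.46 shift [ 0.011  0.006 -0.007] turn -0.002 F [ 0.2  0.1 -1.1] t 5.87
(307, 186, 35, 34) ((323.9002990722656, 202.1316375732422), (31.940467834472656, 34.79154968261719), 86.19828033447266)
ring c [0.50390088 0.17959336 0.05      ] tip proj [319.45355328 219.8958707 ]
```

View pics/w3.png

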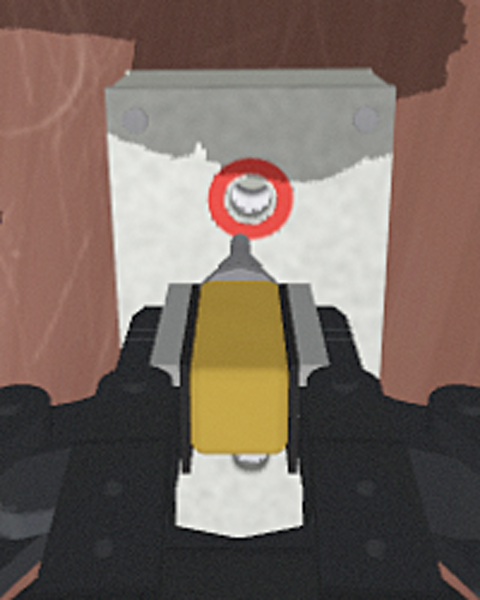

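The nose is at full-picture (320,220), matching its predicted projection, and the red ring is centred at (324,202). Next I'll read the hole's brightness pattern.

```bash
python3 - <<'E'
from m import *
f=viewer.grab_frame('wrist');p=f["pixels"].astype(int)
print("cols 312-336")
for v in range(190,215): print(v,' '.join("%3d%s"%(a.mean(),'r' if a[0]>a[1]+60 else ' ') for a in p[v,312:337]))
E
```

```text
cols 312-336
190  85r  79r  83r  80r  79r  77r  85r  88r 107r 121  131  134  133  129  116  101r  91r  82r  79r  82r  81r  81r  84r  85r  82r
191 123r  77r  82r  86r  91r 121r 153  154  154  152  143  144  143  139  148  148  134  108r  83r  78r  79r  80r  80r  86r  82r
192 132r  97r 108r 128r 164r 209  228  218  204  190  169  176  176  167  157  150  145  145  128  103r  73r  80r  86r  81r  84r
193 130r 112r 120r 165r 204  212  189  175  186  184  182  183  181  182  183  182  168  141  157  187  117r  78r  83r  79r  82r
194 131r 129r 157r 214  222  178  120  153  182  184  181  181  181  182  182  186  184  158  159  230  215  106r  96r  89r  91r
195 129r 133r 181  220  192  179  101  100  144  175  177  182  182  184  181  175  158  112  131  202  217  156r 128r 136r 137r
196 125r 166r 211  197  172  205  141  112  100  104  116  139  145  147  131  111   97  108  144  191  207  220  146r 127r 133r
197 130r 174  217  177  177  237  198  172  133  109  106  104  105  101  103  108  125  152  193  208  196  214  191  122r 129r
198 134r 173  216  173  201  241  230  204  189  174  1
[... 1436 characters left out ...]
  211  206  144  169  133r 121r 130r 128r 127r 129r 127r
210 130r 131r 132r 132r 125r 122r 119r 122r 129  143  174  191  193  217  218  200  124r 123r 128r 127r 132r 132r 128r 128r 123r
211 128r 131r 130r 131r 130r 128r 128r 125r 123r 115r 118r 114r 116r 114r 118r 116r 127r 128r 128r 130r 130r 128r 125r 124r 138r
212 127r 124r 129r 129r 132r 129r 131r 129r 129r 133r 129r 129r 131r 128r 129r 128r 130r 131r 131r 130r 129r 125r 125r 133r 179r
213 167r 127r 125r 128r 132r 131r 129r 130r 129r 134r 131r 132r 130r 130r 130r 130r 129r 131r 130r 129r 127r 124r 134r 167r 211 
214 219  170r 135r 125r 126r 128r 127r 130r 131r 132r 129r 131r 131r 128r 130r 130r 129r 129r 126r 124r 125r 147r 191  212  229
```

play_rows(
  commands=[
    [[1,0,0.008,0.08,0],[1,0,0.015,0.15,0],[1,0,0.015,0.19,0],[1,0,0.015,0.19,0],[1,0,0.015,0.19,0]],
  ],
)

```text
clock: 6.33
tcp_pos: [0.5045, 0.1795, 0.1118]
orientation: [-2.033, -2.395, 0.002]
contact_force: [0.5, 0.9, -1.4]
grip_width: 0.0172
gripper_force: 52.1
```

```bash
cat > ring.py <<'E'
from m import *
import sys
def ring(name=None):
    o=get_obs();f=viewer.grab_frame('wrist')
    if name: save(f,name,(240,170,400,270),5)
    k=blob(f,(0,120,60),(8,255,255),(200,60,440,330))|blob(f,(174,120,60),(180,255,255),(200,60,440,330))
    c=rect(k);h=cv2.convexHull(c);E=cv2.fitEllipse(h)
    M=R.from_rotvec(o["orientation"]).as_matrix();P=topl(f,*E[0],.05,o)
    print("ell",np.round(E[0],1),np.round(E[1],1),"ring",np.round(P,4),"in tool mm",np.round(M.T@(P-o["tcp_pos"])*1e3,1),"tip",np.round(proj(f,o["tcp_pos"]+M@[0,0,.0502],o),1),"tcp",np.round(o["tcp_pos"],4),"F",np.round(o["contact_force"],1))
E
python3 -c "
from ring import *
ring('w4.png');ring()"
```

```text
ell [318.9 213.6] [38.8 40.9] ring [0.5039 0.18   0.05  ] in tool mm [ 0.6 -0.4 61.8] tip [319.5 219.9] tcp [0.5045 0.1795 0.1118] F [ 0.5  0.9 -1.4]
ell [317.9 213.8] [38.6 40.7] ring [0.5037 0.1801 0.05  ] in tool mm [ 0.3 -1.1 62.3] tip [319.5 219.9] tcp [0.5049 0.18   0.1123] F [-0.3  0.5 -1.1]
```

View pics/w4.png

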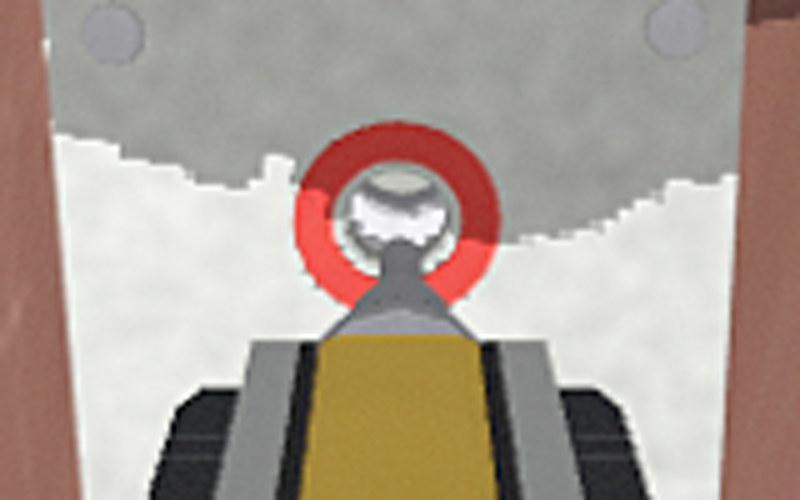

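Within the hole I can see a dark arc and a grey patch on the image-up side, i.e. tool +x. This suggests the plate's hole has slipped that way, so I'll probe there first.

play_rows(
  commands=[
    [[1,0.021,-0.003,0,0],[1,0.021,-0.003,0.03,0],[1,0.021,-0.003,0.06,0],[1,0.021,-0.003,0.08,0],[1,0.021,-0.003,0.09,0],[1,0.021,-0.003,0.1,0],[1,0.021,-0.003,0.1,0]],
  ],
)

```text
clock: 7.02
tcp_pos: [0.5028, 0.1847, 0.0913]
orientation: [-2.031, -2.396, 0.002]
contact_force: [0.1, 0.3, -2.5]
grip_width: 0.0172
gripper_force: 52.2
```

```bash
python3 -c "
from h import *
go((.504,.180,.1),9.6);print(get_obs()['moment'])"
```

```text
tcp [0.5028 0.1847 0.0913] yaw 9.44 shift [-0.024  0.002 -0.043] turn -0.002 F [ 0.1  0.3 -2.5] t 7.02
[ 0.01182233  0.04350451 -0.0895545 ]
```

play_rows(
  commands=[
    [[1,0,0,0.005,0],[1,0,0,0.01,0],[1,0,0,0.015,0],[1,0,0,0.02,0],[1,0,0,0.02,0]],
  ],
)

```text
clock: 7.43
tcp_pos: [0.5031, 0.1849, 0.0878]
orientation: [-2.031, -2.397, 0.0]
contact_force: [-0.6, -0.5, -1.5]
grip_width: 0.0173
gripper_force: 52.2
```

It dropped in: the tip is about 5 mm past the plate's top with no force. Next I drag the plate toward centre.

play_rows(
  commands=[
    [[1,0,0,0.01,0],[1,-0.005,0,0.01,0],[1,-0.01,0,0.01,0],[1,-0.015,0,0.01,0],[1,-0.02,0,0.01,0],[1,-0.022,0,0.01,0],[1,-0.022,0,0.01,0]],
  ],
)

```text
clock: 8.02
tcp_pos: [0.5038, 0.1817, 0.0861]
orientation: [-2.029, -2.397, -0.002]
contact_force: [-1.2, 4.1, -0.1]
grip_width: 0.0171
gripper_force: 52.3
```

play_rows(
  commands=[
    [[1,-0.005,0,0.01,0],[1,-0.005,0,0.02,0],[1,-0.005,0,0.03,0],[1,-0.005,0,0.04,0],[1,-0.005,0,0.04,0]],
  ],
)

```text
clock: 8.43
tcp_pos: [0.5045, 0.1804, 0.078]
orientation: [2.03, 2.397, 0.002]
contact_force: [-0.7, 5.2, 0.6]
grip_width: 0.0173
gripper_force: 52.3
```

play_rows(
  commands=[
    [[1,0,0,0.01,0],[1,0,0,0.02,0],[1,0,0,0.03,0],[1,0,0,0.03,0]],
  ],
)

```text
clock: 8.77
tcp_pos: [0.5045, 0.1803, 0.072]
orientation: [2.03, 2.397, 0.002]
contact_force: [-0.0, 4.8, 1.0]
grip_width: 0.0178
gripper_force: 52.5
```

play_rows(
  commands=[
    [[1,0,0,0.01,0],[1,0,0,0.02,0],[1,0,0,0.03,0],[1,0,0,0.03,0]],
  ],
)

```text
clock: 9.1
tcp_pos: [0.5043, 0.18, 0.0657]
orientation: [2.03, 2.397, 0.001]
contact_force: [-0.8, 5.1, 0.4]
grip_width: 0.0174
gripper_force: 52.3
```

play_rows(
  commands=[
    [[1,0,0,0.01,0],[1,0,0,0.02,0],[1,0,0,0.025,0],[1,0,0,0.025,0]],
  ],
)

```text
clock: 9.43
tcp_pos: [0.5043, 0.1798, 0.0607]
orientation: [2.031, 2.397, 0.001]
contact_force: [0.6, 5.1, 0.3]
grip_width: 0.0174
gripper_force: 52.3
```

play_rows(
  commands=[
    [[1,0,0,0.004,0],[1,0,0,0.008,0],[1,0,0,0.01,0],[1,0,0,0.01,0]],
  ],
)

```text
clock: 9.77
tcp_pos: [0.5043, 0.1798, 0.0593]
orientation: [-2.031, -2.397, -0.001]
contact_force: [-1.4, 5.3, 5.6]
grip_width: 0.0175
gripper_force: 53.3
```

play_rows(
  commands=[
    [[1,-0.003,0,0.003,0],[1,-0.004,0,0.005,0],[1,-0.004,0,0.005,0],[1,-0.004,0,0.005,0]],
  ],
)

```text
clock: 10.1
tcp_pos: [0.5044, 0.1797, 0.0592]
orientation: [-2.03, -2.396, -0.002]
contact_force: [-5.7, 5.1, 17.1]
grip_width: 0.0173
gripper_force: 55.0
```

The drift is seated: its height stopped changing while the force rose. Releasing now.

play_rows(
  commands=[
    [[1,0.004,0,-0.005,0],[-0.2,0.004,0,-0.005,0],[-0.2,0.004,0,-0.005,0],[-0.2,0.004,0,-0.005,0],[-0.2,0.004,0,-0.005,0],[-0.2,0.004,0,-0.2,0],[-0.2,0.004,0,-0.4,0],[-0.2,0.004,0,-0.5,0],[-0.2,0.004,0,-0.5,0]],
  ],
)

```text
clock: 10.85
tcp_pos: [0.507, 0.1798, 0.1621]
orientation: [2.03, 2.393, 0.011]
contact_force: [0.3, 0.4, -0.1]
grip_width: 0.0516
gripper_force: 0.0
```

```bash
python3 -c "
from h import *
f=viewer.grab_frame('wrist');save(f,'w5.png',(200,100,440,400),2)
go((.5505,-.1595,.16),9.5)"
```

```text
tcp [0.5056 0.1797 0.1599] yaw 9.41 shift [-1.71  -0.056 -0.003] turn -0.001 F [-0.5  1.  -0.6] t 10.9
```

View pics/w5.png

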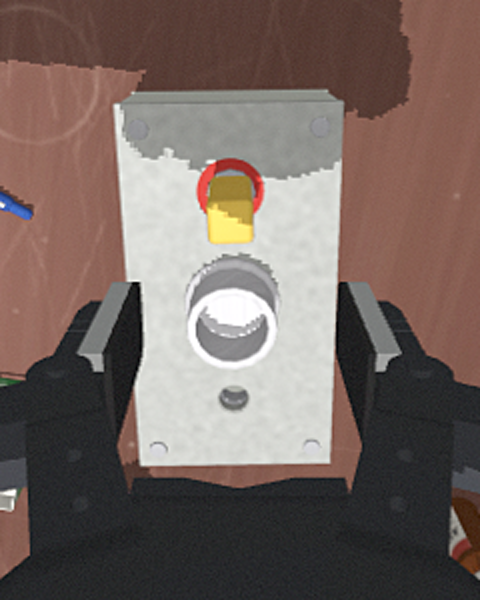

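The drift stands home in the red ring at crop (230,190), with the bolt hole at (233,398). Now for the bolt.

play_rows(
  commands=[
    [[-0.2,-0.2,0,0,0],[-0.2,-0.4,0,0,0],[-0.2,-0.6,0,0,0],[-0.2,-0.8,-0.02,0,0],[-0.2,-0.86,-0.028,0,0],[-0.2,-0.86,-0.028,0,0]],
  ],
)

```text
clock: 11.4
tcp_pos: [0.5256, 0.0038, 0.1567]
orientation: [-2.04, -2.389, 0.005]
contact_force: [-0.0, 0.5, 0.9]
grip_width: 0.0509
gripper_force: 0.0
```

play_rows(
  commands=[
    [[-0.2,-0.2,0,0,0],[-0.2,-0.4,0,0,0],[-0.2,-0.6,0,0,0],[-0.2,-0.8,-0.02,0,0],[-0.2,-0.867,-0.025,0,0],[-0.2,-0.867,-0.025,0,0],[-0.2,-0.867,-0.025,0,0]],
  ],
)

```text
clock: 11.98
tcp_pos: [0.5498, -0.162, 0.1566]
orientation: [-2.03, -2.395, 0.001]
contact_force: [0.0, 0.7, -0.2]
grip_width: 0.0512
gripper_force: 0.0
```

```bash
python3 - <<'E'
from m import *
o=get_obs();f=viewer.grab_frame('wrist');save(f,'w6.png',(200,100,440,400),2)
go((.552,-.163,.058),9.5,o)
p=f["pixels"].astype(int).mean(2)
u,v=proj(f,(.552,-.163,.084),o);print(u,v);u=int(round(u));v=int(round(v))
print(p[v-30:v+25,u].astype(int).tolist(),v-30);print(p[v+3,u-25:u+25].astype(int).tolist(),u-25)
E
```

```text
tcp [ 0.5498 -0.162   0.1566] yaw 9.41 shift [-0.007  0.011  0.493] turn -0.001 F [ 0.   0.7 -0.2] t 11.98
322.18371179307906 211.38481582995473
[104, 104, 103, 104, 105, 104, 99, 104, 108, 133, 140, 53, 19, 29, 33, 26, 23, 29, 29, 33, 30, 36, 27, 37, 37, 39, 67, 80, 74, 79, 74, 76, 75, 75, 68, 72, 71, 72, 68, 71, 64, 59, 93, 161, 173, 167, 167, 169, 171, 161, 105, 107, 107, 107, 109] 181
[167, 170, 169, 169, 169, 167, 167, 170, 167, 168, 167, 169, 171, 173, 154, 27, 61, 72, 75, 74, 72, 73, 72, 72, 73, 75, 70, 73, 73, 72, 76, 68, 70, 72, 69, 69, 67, 61, 43, 92, 163, 170, 167, 165, 166, 165, 165, 164, 164, 164] 297
```

View pics/w6.png

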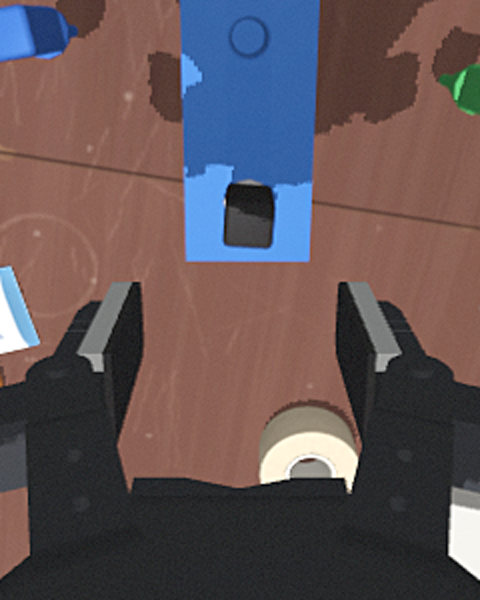

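The black bolt head's top face is centred at full-picture (324,215), and the way down to it is clear.

play_rows(
  commands=[
    [[-0.2,-0.019,0.018,0.1,0],[-0.2,-0.019,0.018,0.25,0],[-0.2,-0.019,0.018,0.4,0],[-0.2,-0.019,0.018,0.493,0],[-0.2,-0.019,0.018,0.493,0],[-0.2,-0.019,0.018,0.493,0],[1,-0.019,0.018,0.493,0],[1,-0.019,0.018,0.493,0],[1,-0.019,0.018,0.493,0],[1,-0.019,0.018,0.493,0],[1,-0.019,0.018,0.493,0],[1,-0.019,0.018,0.493,0]],
  ],
  grip_force=50,
)

```text
clock: 13.03
tcp_pos: [0.5557, -0.1659, 0.0609]
orientation: [2.03, 2.395, 0.003]
contact_force: [-0.6, 2.1, 7.7]
grip_width: 0.0187
gripper_force: 50.1
```

play_rows(
  commands=[
    [[1,0,0,0,0],[1,0,0,-0.1,0],[1,0,0,-0.25,0],[1,0,0,-0.4,0],[1,0,0,-0.5,0],[1,0,0,-0.5,0],[1,0,0,-0.5,0]],
  ],
)

```text
clock: 13.62
tcp_pos: [0.5553, -0.1661, 0.1607]
orientation: [2.029, 2.395, 0.003]
contact_force: [0.3, 0.5, -0.8]
grip_width: 0.0191
gripper_force: 49.2
```

```bash
python3 - <<'E'
from h import *
R9=np.radians(9.4)
C=np.array([.5041,.180,.05]);B=C+.11*np.array([np.sin(R9),-np.cos(R9),0]);print(B)
go((B[0],B[1],.15),9.4)
E
```

```text
[0.52206586 0.07147706 0.05      ]
tcp [ 0.5553 -0.1661  0.1607] yaw 9.44 shift [1.199 0.031 0.053] turn 0.0 F [ 0.3  0.5 -0.8] t 13.62
```

play_rows(
  commands=[
    [[1,0.15,0,0,0],[1,0.35,0,0,0],[1,0.55,0,0,0],[1,0.6,0.016,0,0],[1,0.6,0.016,0,0]],
  ],
)

```text
clock: 14.03
tcp_pos: [0.537, -0.0422, 0.1578]
orientation: [-2.02, -2.401, 0.001]
contact_force: [-0.1, 0.2, -0.9]
grip_width: 0.0191
gripper_force: 49.2
```

play_rows(
  commands=[
    [[1,0.15,0,0,0],[1,0.35,0,0,0],[1,0.5,0,0,0],[1,0.54,0.016,0,0],[1,0.54,0.016,0,0],[1,0.54,0.016,0,0]],
  ],
)

```text
clock: 14.53
tcp_pos: [0.5233, 0.0586, 0.1587]
orientation: [2.031, 2.396, -0.002]
contact_force: [0.5, -0.3, -0.1]
grip_width: 0.019
gripper_force: 49.2
```

```bash
python3 - <<'E'
from m import *
o=get_obs();f=viewer.grab_frame('wrist');save(f,'w7.png',(230,100,410,330),2.6)
M=R.from_rotvec(o["orientation"]).as_matrix()
B=(.5221,.0715,.05)
go((B[0],B[1],.10),9.4,o);print("tip",proj(f,o["tcp_pos"]+M@[0,0,.0329],o),"hole",proj(f,B,o),"width",o["grip_width"])
for du,dv in [(0,0)]: pass
np.save("o7.npy",np.r_[o["tcp_pos"],o["orientation"]])
E
```

```text
tcp [0.5233 0.0586 0.1587] yaw 9.42 shift [0.065 0.005 0.294] turn 0.0 F [ 0.5 -0.3 -0.1] t 14.53
tip [319.46566042 229.36449666] hole [320.55943178 182.57089793] width 0.019014374977311663
```

View pics/w7.png

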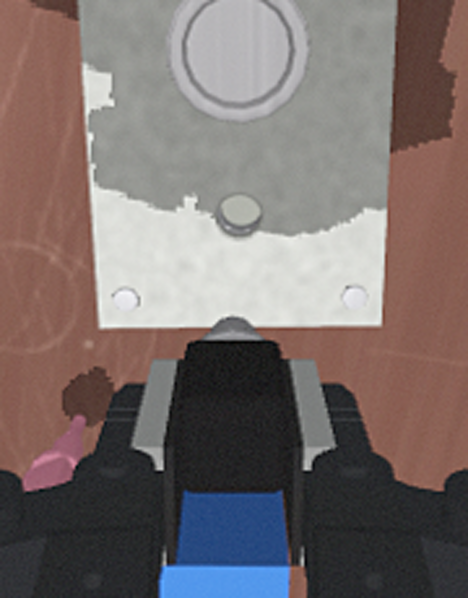

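The bolt hole is at full-picture (322.4,182.5) and the bolt tip at (319,229). That puts the hole about 1.3 mm further along tool y than predicted.

play_rows(
  commands=[
    [[1,0.04,0.011,0.05,0],[1,0.065,0.011,0.15,0],[1,0.065,0.011,0.25,0],[1,0.065,0.011,0.32,0],[1,0.065,0.011,0.345,0],[1,0.065,0.011,0.345,0],[1,0.065,0.011,0.345,0]],
  ],
)

```text
clock: 15.17
tcp_pos: [0.5237, 0.0722, 0.0903]
orientation: [2.033, 2.395, -0.001]
contact_force: [0.2, 0.3, -0.8]
grip_width: 0.0193
gripper_force: 49.2
```

play_rows(
  commands=[
    [[1,0,0,0.01,0],[1,0,0,0.02,0],[1,0,0,0.03,0],[1,0,0,0.04,0],[1,0,0,0.045,0],[1,0,0,0.045,0]],
  ],
)

```text
clock: 15.67
tcp_pos: [0.5234, 0.073, 0.0812]
orientation: [2.031, 2.397, -0.0]
contact_force: [0.1, -1.0, -0.4]
grip_width: 0.0188
gripper_force: 49.2
```

play_rows(
  commands=[
    [[1,0,0,0.01,0],[1,0,0,0.02,0],[1,0,0,0.025,0],[1,0,0,0.025,0]],
  ],
)

```text
clock: 16.0
tcp_pos: [0.5235, 0.0719, 0.076]
orientation: [2.032, 2.395, -0.001]
contact_force: [1.9, -4.4, -0.8]
grip_width: 0.019
gripper_force: 49.2
```

play_rows(
  commands=[
    [[1,0,0,0.005,0],[1,0,0,0.01,0],[1,0,0,0.015,0],[1,0,0,0.015,0]],
  ],
)

```text
clock: 16.33
tcp_pos: [0.5234, 0.0718, 0.0732]
orientation: [2.032, 2.395, -0.002]
contact_force: [0.4, -6.3, -0.5]
grip_width: 0.019
gripper_force: 49.4
```

play_rows(
  commands=[
    [[1,-0.005,0,0,0],[1,-0.005,0,0.01,0],[1,-0.005,0,0.02,0],[1,-0.005,0,0.03,0],[1,-0.005,0,0.03,0]],
  ],
)

```text
clock: 16.75
tcp_pos: [0.5235, 0.0717, 0.0668]
orientation: [2.031, 2.396, -0.001]
contact_force: [0.6, -5.7, -1.7]
grip_width: 0.0188
gripper_force: 49.2
```

play_rows(
  commands=[
    [[1,0,0,0.01,0],[1,0,0,0.02,0],[1,0,0,0.03,0],[1,0,0,0.03,0]],
  ],
)

```text
clock: 17.08
tcp_pos: [0.5235, 0.0716, 0.0608]
orientation: [2.031, 2.396, -0.001]
contact_force: [0.5, -5.4, -2.0]
grip_width: 0.019
gripper_force: 49.2
```

Expected home height is TCP z ≈ 0.0589, so about 2 mm to go.

play_rows(
  commands=[
    [[1,0,0,0.005,0],[1,0,0,0.01,0],[1,0,0,0.013,0],[1,0,0,0.013,0],[1,0,0,0.013,0]],
  ],
)

```text
clock: 17.5
tcp_pos: [0.5235, 0.0716, 0.0589]
orientation: [-2.032, -2.396, 0.0]
contact_force: [-1.7, -6.0, 6.8]
grip_width: 0.0188
gripper_force: 50.3
```

play_rows(
  commands=[
    [[1,-0.004,0,0.002,0],[1,-0.004,0,0.004,0],[1,-0.004,0,0.004,0]],
  ],
)

```text
clock: 17.75
tcp_pos: [0.5236, 0.0716, 0.0589]
orientation: [-2.031, -2.396, -0.001]
contact_force: [-5.0, -3.2, 15.9]
grip_width: 0.0192
gripper_force: 51.6
```

play_rows(
  commands=[
    [[1,0,0,-0.003,0],[-0.3,0,0,-0.003,0],[-0.3,0,0,-0.003,0],[-0.3,0,0,-0.003,0],[-0.3,0,0,-0.003,0],[-0.3,0,0,-0.003,0],[-0.3,0,0,-0.2,0],[-0.3,0,0,-0.4,0],[-0.3,0,0,-0.6,0],[-0.3,0,0,-0.6,0],[-0.3,0,0,-0.6,0]],
  ],
)

```text
clock: 18.67
tcp_pos: [0.5253, 0.072, 0.1801]
orientation: [2.029, 2.395, 0.007]
contact_force: [1.1, 0.9, -1.5]
grip_width: 0.0551
gripper_force: 0.0
```

```bash
python3 - <<'E'
from h import *
f=viewer.grab_frame('scene');g=viewer.grab_frame('top')
a=cv2.resize(f["pixels"][190:330,190:400],None,fx=3,fy=3,interpolation=cv2.INTER_CUBIC)
cv2.imwrite("pics/end.png",a[:,:,::-1])
go((.52,.07,.17),9.4)
E
```

```text
tcp [0.523  0.0716 0.1773] yaw 9.47 shift [-0.006 -0.016  0.036] turn 0.001 F [-0.1 -0.  -0.3] t 18.77
```

View pics/end.png

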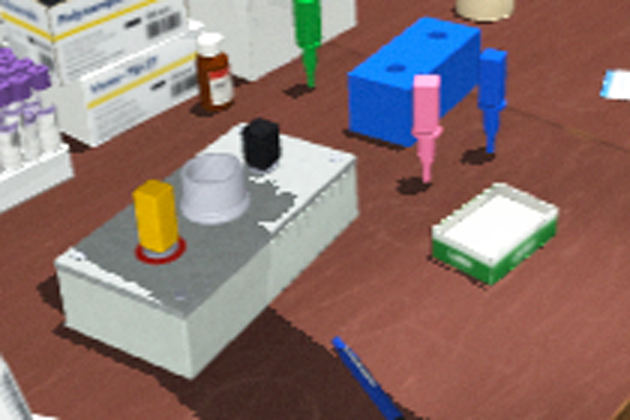

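The picture shows the drift home in the red ring at crop (157,220) and the bolt home at (262,145). The stand is empty and everything else is in its original place.

```bash
python3 -c "
from bench import r
print(r.hand_in())"
```

```text
the job is handed in; nothing more can be done
None
```

The drift and then the bolt were pressed fully home with at most about 17 N measured, the box, vial, tape roll and cup were not touched, and the job was handed in at about 19 s of the 67 s allowed.

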